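# Bench-run the garage-door controller with its hold-to-run key

### The arm

A 6-joint arm with a two-finger parallel gripper is mounted at the origin on the work surface. World frame = base frame: x ahead of the robot, y to its left, z up, the work surface at z = 0. Lengths are in mm, angles in rad, forces in N, time in s.
With the tool pointing down it reaches from about 350 to 775 mm from the base axis. Payload 7.3 kg.
Tool frame: the origin (TCP) lies at the centre of the arm's flange, where the gripper is bolted on; the fingertips stand 178 mm ahead of it and the grasp point (between the pads) lies 159 mm ahead of it; z points along the fingers, y is the direction in which the jaws open and shut (so a half turn about z gives the same grasp; the last joint's range is limited). The gripper opens to 92 mm and grips with 3 to 60 N. Pads are 19 mm wide; open, the fingers measure 130 mm over their backs; the gripper's body (75 mm by 190 mm) begins 47 mm behind the grasp point.
Start: joints at [-0.146, 0.342, 1.524, -0, 1.275, -0.146], TCP at [525.003, 0.022, 404.741] pointing down, gripper open.
Joint ranges: [-2.53, 2.53], [-0.77, 2.02], [0.04, 2.7], [-1, 4.14], [0.28, 2.66], [-3.11, 3.11]. Speed limits (rad/s): [2.57, 2.57, 3.14, 3.14, 3.14, 3.14].

### API

Orientations are given as [roll, pitch, yaw] about the fixed x, y, z axes, in that order (R = Rz(yaw) Ry(pitch) Rx(roll)).
In Python, from plant import get_obs, capture, close_job gives the robot as it stands. The module is installed in compiled form; this text tells all that it offers.
- The arm moves only by the shell command python3 -m pendant 'ROWS'. ROWS is JSON, a list of rows, each a list of 3 entries, a list of its own where there are three numbers: the shift along the tool's x, y, z in m, then the turn, a rotation vector about the tool's x, y, z in rad, then the finger opening in m, from 0 to 0.0918. In form: [[[tx, ty, tz], [wx, wy, wz], fingers], ...]. A call has 1 to 10 rows; each row is the pose to reach, as a shift and turn from the pose commanded when the call began, along the tool's axes at that moment; what a row does not reach only later rows make up. A row lasts 1/12 s, in which the tool goes at most 41.7 mm and 7.16 degrees, less where a joint would pass 70% of its speed; a pose out of reach is approached as far as the arm can. A call with a gripper value outside its range is refused whole. The fingers move at their own pace and stop on an object; the grip force is fixed at half the most. Time passes only in rows, so rows that repeat a pose let the fingers close. It gives the time, the measured TCP pose, the force and the opening at its end, in the units of the state.
- get_obs(): the state, without advancing time (a new reading comes with each control period).
- capture(name): name is "scene" or "side" or "wrist"; returns a dict with "color" (400x640x3 uint8, red, green, blue), "mtx" (3x3 intrinsics, pixels), "dist" ([k1, k2, p1, p2, k3] as OpenCV has them; the pictures are not rectified), "rvec" (rotation vector, rad) and "tvec" (3), from world to camera coordinates, as OpenCV has them. Camera axes: x right, y down, z forward; pixel columns grow to the right and rows downward; lengths in mm; the calibration is good to about 2 mm. A picture is of the moment at which its call begins. There is no depth.
- close_job(): hands the job in, once; it reports no verdict.
The state is a dict: "time": time; "joint_positions": joint angles; "dq": joint speeds; "tau": joint torques, N m; "tool_pos": TCP position; "tcp_rot": TCP orientation; "contact_force": force on the tool from outside, world axes, zero at the start; "moment": the same for the moment, N m; "grip_width": finger opening in mm.
Only numpy, scipy, OpenCV 4.12 (cv2) and the standard library are available. Lean on these libraries where they do the work, as an engineer would, in place of code of your own. Each camera call takes 0.05 s, during which the arm holds its last target. There are 200 camera calls.

### The job

Get the garage-door controller on the bench ready and run it: take the plug-in module out of the accessory tray and push it fully home in its slot on the circuit board, then put the key with the rectangular bow fully home in the key switch, past its sticky pins, and turn it a quarter turn clockwise against the return spring. The door runs only while the key is held, so finish still gripping the key, pressed home and held turned; leave the round-bowed key and the other things on the bench alone.

Things in the scene. Friction and masses are not known exactly. Their poses are not given: they have to be found in the camera images.
- controller: Garage-door controller, grey case 200 x 300 mm on its back, fixed. Origin: centre of its underside; x across the 200 mm, y along the 300 mm, z up. The +y half is a closed panel 88 mm high with the key switch in its middle and two push buttons; in the open -y half (rim 50 mm high) the green circuit board carries the module's slot.
- slot_seat (a point): Centre of the floor of the module's slot, 75 mm from the controller's origin to its -y, 34 mm above the bench, controller's axes. A black card cage open upwards: 61.6 mm (x) by 17.6 mm (y), 28 mm deep, rim at 62 mm with a 2.5 mm 45 degree lead-in. Sprung contacts grip the module in the last 10 mm: it takes about 10 N to seat, does not drop in, and stays once in.
- lock_face (a point): Centre of the key switch's face (top of its steel bezel, 36 mm across), 92 mm above the bench, 80 mm from the controller's origin to its +y, controller's axes. Keyway straight down: 10 mm (x) by 4.5 mm (y) at rest, mouth bevelled 2 mm. Sticky sprung pins 18 and 22 mm down need 10 to 20 N of straight push, half that if the key is rocked a little. Home = 30 mm in, bow on the bezel.
- plug (a joint): Turning of the key switch, rad: 0 at rest, growing clockwise seen from above, stop at 1.66, just past a quarter turn. A spring returns it (0.02 N m at rest, 0.07 at the stop). It lags the hand by 0.1 to 0.25 rad of play. It cannot turn (beyond about 0.2 of play) before the key is home, and a turned key cannot be drawn out.
- module: Plug-in module: upright flat black case, 60 mm (x) by 16 mm thick (y), 72 mm high (z), 0.09 kg, lowest 4 mm stepped in by 2 mm. Origin: centre of its underside. Stands in the tray with its lower 31 mm in a pocket, axes along the tray's; gripped by its broad faces. Fits the slot either way round; home, its underside is on the slot's floor.
- key: The key to use: black RECTANGULAR bow 26 mm wide (x), 9 mm thick (y), 32 mm high, on a steel blade 30 mm long, 9 x 3.5 mm, waisted, tip tapered to 4 mm; 0.03 kg. Origin: blade's tip, z up to the bow (underside at 30 mm). Stands blade down in either key pocket of the tray, bow resting on the tray's top, axes along the tray's. Fits either way round.
- key_bow (a point): Centre of the rectangular bow, 46 mm above the tip of the blade, axes of the key.
- round_key: Another key, not to be used: the same kind of blade under a black ROUND bow 28 mm across, 9 mm thick. Origin: tip of its blade, z up. Stands in the other key pocket of the tray.
- tray: The controller's accessory tray, a pale moulded-pulp block 140 (x) by 190 mm (y), 42 mm high, fixed. Origin: centre of its underside. Module pocket at (0, +50) mm, long side along x; key pockets at (-35, -55) and (+35, -55) mm, slots along x. Standing in them, the module's underside is 10.5 mm and a key's tip 12 mm above the bench.
- screwdriver: Screwdriver 190 mm long with a black handle, lying beyond the controller. Origin: about the middle of its length, on its underside.
- jar: Clear jar with a steel lid, 60 mm across, 70 mm high, standing beyond the controller and tray. Origin: centre of its underside.

How it is judged (in metres and radians):
On the way, in this order (a step that is already met when the one before it is completed fails the run):
1. the module is fully home in its slot (z of module in the frame of slot_seat below 0.003 m and horizontal distance between module and slot_seat below 0.004 m and angle between the z axis of module and the z axis of controller, either way round below 0.08 rad), for 0.2 s.
2. the key is fully home in the key switch, the switch still at rest (z of key in the frame of lock_face below -0.027 m and horizontal distance between key and lock_face below 0.004 m and angle between the z axis of key and the z axis of controller, either way round below 0.12 rad and value of joint plug below 0.4 rad), for 0.1 s.
3. the key has turned the switch a quarter turn clockwise (value of joint plug above 1.1 rad), for 0.2 s.
At the end, for the whole second after the job is handed in: The fingers still hold the rectangular-bowed key (over 5 N), within 3.5 mm of fully home and 4 mm of the lock's axis, the switch turned clockwise at least 1.1 rad; the module stands in its slot, within 3 mm of the floor and 4 mm of the centre, upright within 0.08 rad (all of step 1 and value of joint plug above 1.1 rad and z of key in the frame of lock_face below -0.0265 m and horizontal distance between key and lock_face below 0.004 m and contact force between the fingers and key above 5 N); the arm keeps its last pose, push and grip.
It fails at once if the round-bowed key is moved (over 15 mm) (distance of round_key from where it was at the start of the episode above 0.015 m).
It fails at once if the screwdriver is moved (over 25 mm) (distance of screwdriver from where it was at the start of the episode above 0.025 m).
It fails at once if the jar is moved (over 25 mm) (distance of jar from where it was at the start of the episode above 0.025 m).
It also fails if it takes over 61 s, if anything falls off the work surface, if the arm or the gripper's body presses on something with over 40 N, if the wrist force passes 120 N, or if a joint passes its speed limit or range.

## Working session

There is one attempt and no reset: what is moved stays moved. The work goes in short steps, Python scripts to look and compute and a shell command to move; the robot and the scene stay as the last step left them, time stands still between calls to the robot, and variables do not carry over. Pictures are saved under pics/ and viewed, about 8 in all and at most 12, crops included, and the job is handed in when it is done.

```bash
mkdir -p pics
cat > h.py <<'E'
import numpy as np, cv2
from plant import get_obs, capture
def snap(name,out):
    c=capture(name); cv2.imwrite('pics/'+out+'.png',c['color'][:,:,::-1]); np.savez('pics/'+out,**{k:np.array(v) for k,v in c.items()}); return c
def load(out): return dict(np.load('pics/'+out+'.npz'))
def ray(c,uv):
    p=cv2.undistortPoints(np.array([[uv]],float),c['mtx'],c['dist'])[0,0]
    R=cv2.Rodrigues(c['rvec'])[0]; o=-R.T@c['tvec'].ravel(); d=R.T@np.array([p[0],p[1],1]); return o,d
def at(c,uv,z):
    o,d=ray(c,uv); return o+d*(z-o[2])/d[2]
def proj(c,P): return cv2.projectPoints(np.atleast_2d(np.array(P,float)),c['rvec'],c['tvec'],c['mtx'],c['dist'])[0][:,0]
E
python3 - <<'E'
from h import *
for n in ['scene','side']:
    snap(n,n+'0')
w=snap('wrist','wrist0')
o=get_obs();print(o['tool_pos'],o['tcp_rot'],o['time'],o['contact_force'],o['grip_width'])
for n in ['scene0','side0','wrist0']:
    c=load(n);print(n,ray(c,(320,200)),c['mtx'][0,0])
E
```

```text
[5.24909332e+02 3.35221436e-02 4.04218084e+02] [-3.14049702e+00 -1.22034548e-04  1.57079726e+00] 0.15 [-0.25058461  0.08795097  0.01420686] 91.50546348589792
scene0 (array([1287.81378929, -223.99013175,  687.8780562 ]), array([-0.73194434,  0.23614614, -0.63932177])) 398.4743377084047
side0 (array([  36.34364277, -767.50577014,  774.6145846 ]), array([ 0.51098357,  0.60702978, -0.60892457])) 491.66589848583146
wrist0 (array([525.80205316,  80.77719516, 383.52180583]), array([ 4.34139685e-04, -2.95724847e-01, -9.55282126e-01])) 344.92983009063084
```

View pics/scene0.png

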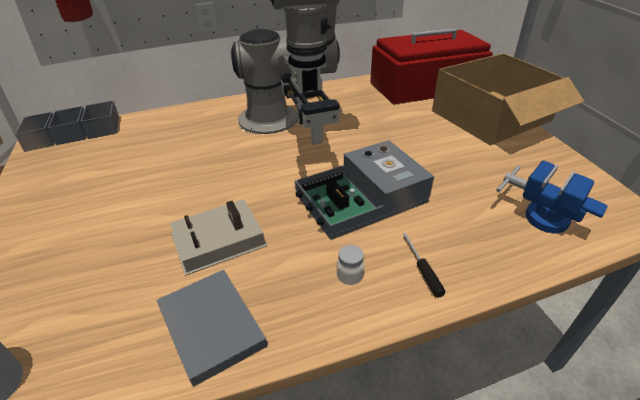

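View pics/wrist0.png

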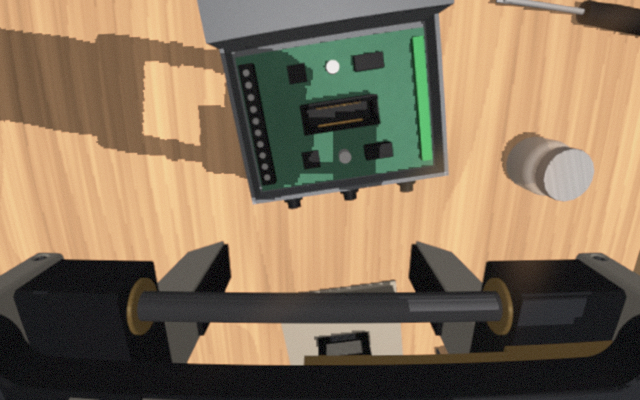

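The scene camera shows the tray at about (218,235) with the module at (235,215) and two keys at (188,222) and (195,240). The controller is at about (365,190). The wrist view shows the slot at (340,113).

Run:
```python
from h import *
a=cv2.imread('pics/scene0.png')[190:275,160:275]
b=cv2.imread('pics/side0.png')
cv2.imwrite('pics/c1.png',np.vstack([cv2.resize(a,(690,510),interpolation=cv2.INTER_CUBIC)]))
```

```text
(no output)
```

View pics/side0.png

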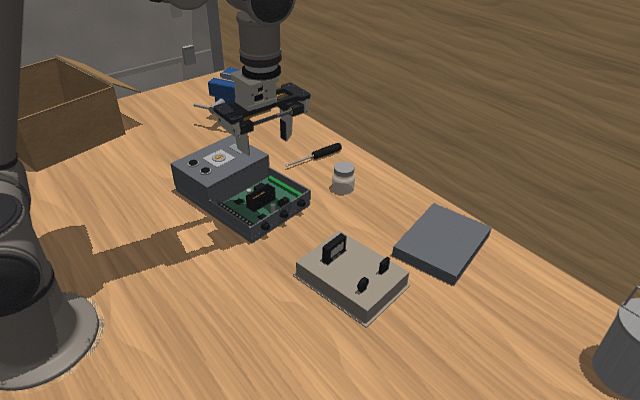

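View pics/c1.png

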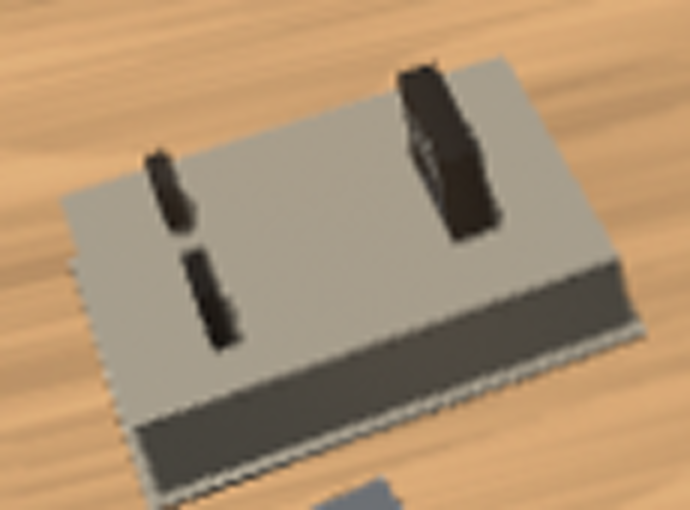

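Tray-top corners in the scene image are about (170.3,223), (243.8,199.7), (263,233.3) and (182.2,261.3). The side view shows the rear key, at (384,266), looking boxier. I'll crop to check.

Run:
```python
from h import *
c=load('scene0')
P=np.array([at(c,p,42) for p in [(170.3,223),(243.8,199.7),(263,233.3),(182.2,261.3)]]);print(P.round(1),P.mean(0))
e=P[[1,2]].mean(0)-P[[0,3]].mean(0);print(np.linalg.norm(e),np.degrees(np.arctan2(e[1],e[0])))
f=P[[2,3]].mean(0)-P[[0,1]].mean(0);print(np.linalg.norm(f),np.degrees(np.arctan2(f[1],f[0])))
s=load('side0');P=np.array([at(s,p,42) for p in [(330,234),(409,279),(368,318),(296,271)]]);print(P.round(1),P.mean(0))
w=load('wrist0')
print('slot',at(w,(340,113),62))
for p in [(255,202),(446,175)]:print(at(w,p,50))
print('lockside',at(s,(220,157.5),92),at(c,(389,163),92))
a=cv2.imread('pics/side0.png')
k=cv2.resize(a[245:305,340:410],(560,480),interpolation=cv2.INTER_CUBIC)
cv2.imwrite('pics/c2.png',k)
```

```text
[[ 508.8 -354.7   42. ]
 [ 481.6 -168.6   42. ]
 [ 618.3 -148.4   42. ]
 [ 645.3 -335.3   42. ]] [ 563.52302626 -251.7734705    42.        ]
188.48115134285936 98.25497336785216
138.03964578486924 8.244714527423309
[[ 589.6 -147.9   42. ]
 [ 627.3 -351.3   42. ]
 [ 493.5 -371.4   42. ]
 [ 460.6 -192.4   42. ]] [ 542.7585788  -265.75946243   42.        ]
slot [544.13453608  63.98854464  62.        ]
[459.85922266 -24.57472471  50.        ]
[651.9132788    3.66388455  50.        ]
lockside [519.79775797 208.55383618  92.        ] [522.33817327 215.46259413  92.        ]
```

View pics/c2.png

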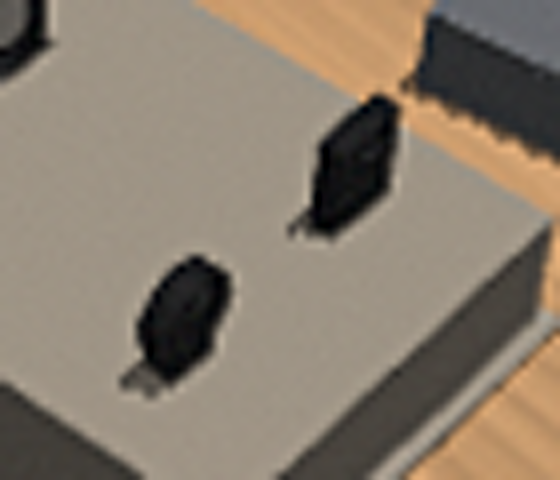

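The rectangular bow is the key at c2 (355,165), so it sits in the tray's (+35,-55) pocket. The tray is at (563.5,-251.8), yaw about 8.25°, and the controller yaw is about 8.4°. The module should be near (556,-202). I'm moving above it with tool yaw 188°, which leaves room in the last joint's range for the key turn.

```bash
python3 -m pendant '[[[-0.04,0.006,0.0],[0,0,-0.125],0.09],[[-0.08,0.012,0.01],[0,0,-0.25],0.09],[[-0.12,0.018,0.02],[0,0,-0.375],0.09],[[-0.16,0.024,0.03],[0,0,-0.5],0.09],[[-0.202,0.031,0.04],[0,0,-0.625],0.09],[[-0.202,0.031,0.04],[0,0,-0.75],0.09],[[-0.202,0.031,0.04],[0,0,-0.875],0.09],[[-0.202,0.031,0.04],[0,0,-1.0],0.09],[[-0.202,0.031,0.04],[0,0,-1.125],0.09],[[-0.202,0.031,0.04],[0,0,-1.25],0.09]]'
python3 -m pendant '[[[0,0,0],[0,0,-0.125],0.09],[[0,0,0],[0,0,-0.25],0.09],[[0,0,0],[0,0,-0.375],0.09],[[0,0,0],[0,0,-0.465],0.09],[[0,0,0],[0,0,-0.465],0.09],[[0,0,0],[0,0,-0.465],0.09]]'
python3 - <<'E'
from h import *
snap('wrist','w1');o=get_obs();print(o['tool_pos'],o['tcp_rot'],o['time'],o['joint_positions'])
a=cv2.imread('pics/w1.png');cv2.imwrite('pics/w1b.png',cv2.resize(a,(800,500)))
E
```

```text
time: 0.98
tool_pos: [555.9, -202.2, 364.2]
tcp_rot: [3.141, -0.001, 2.8]
contact_force: [0.5, 0.1, 0.1]
grip_width: 89.7
time: 1.48
tool_pos: [556.0, -202.0, 364.5]
tcp_rot: [3.141, -0.0, -3.027]
contact_force: [0.5, 0.3, -0.3]
grip_width: 89.9
[ 555.9792037  -201.95679224  364.54117243] [ 3.14135024e+00 -2.67459758e-04 -3.02671157e+00] 1.5333 [-4.77957782e-01  4.95955028e-01  1.39466553e+00  5.43659581e-05
  1.25132936e+00 -2.16365224e+00]
```

View pics/w1b.png

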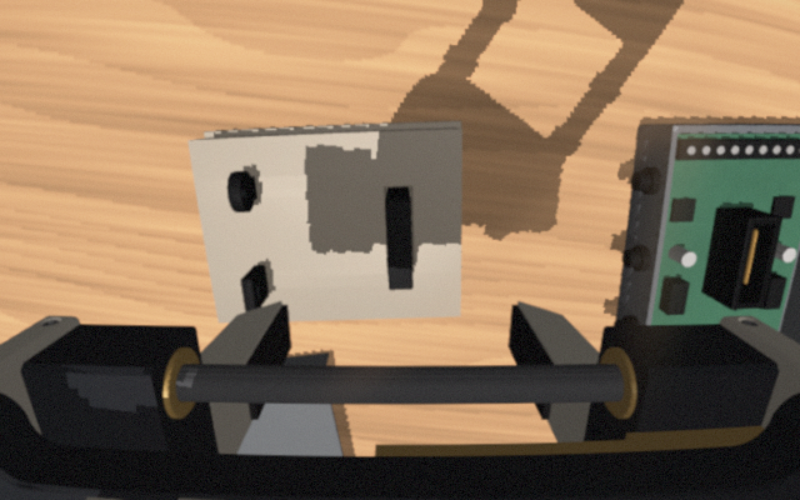

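The tray's black module spans (386-412,187-290) in the 800 px view, with the round key at (242,190) and the rectangular key at (257,285). Now I'll turn these into positions.

Run:
```python
from h import *
c=load('w1')
q=lambda p,z:at(c,(p[0]*.8,p[1]*.8),z)
P=np.array([q(p,42) for p in [(190,141),(461,124),(461,317),(218,322)]]);print(P.round(1),P.mean(0))
e=P[[1,2]].mean(0)-P[[0,3]].mean(0);print(np.linalg.norm(e),np.degrees(np.arctan2(e[1],e[0])))
print('mod far top',q((400.5,289),82.5),'near bottom',q((399,187),42))
print('cage', [q(p,62).round(1) for p in [(719,207),(780,216),(769,302),(706,293)]])
a=np.radians(8.25);R=np.array([[np.cos(a),-np.sin(a)],[np.sin(a),np.cos(a)]])
t=P.mean(0)[:2]
for n,l,z in [('modfar',(30,50),82.5),('modnearbot',(-30,50),42),('key',(35,-55),74),('key',(22,-55),74),('key',(48,-55),74)]:
    w=t+R@l;print(n,w,proj(c,[*w,z])/.8)
im=c['color'][:,:,::-1][90:280,140:400];cv2.imwrite('pics/c3.png',cv2.resize(im,(780,570),interpolation=cv2.INTER_CUBIC))
```

```text
[[ 506.8 -354.6   42. ]
 [ 475.5 -169.9   42. ]
 [ 617.3 -147.7   42. ]
 [ 644.  -336.    42. ]] [ 560.90680113 -252.04434563   42.        ]
188.74999390358514 98.8403082369882
mod far top [ 582.87655731 -198.79907438   82.5       ] near bottom [ 522.94984872 -206.69851222   42.        ]
cage [array([506.4,  14.8,  62. ]), array([506.4,  65.1,  62. ]), array([571.7,  82. ,  62. ]), array([569.8,  26.5,  62. ])]
modfar [ 583.42171163 -198.25699762] [[401.22776579 289.85605441]]
modnearbot [ 524.04262842 -206.86655494] [[398.58514294 188.51172977]]
key [ 603.43669388 -301.45293013] [[248.08331079 295.70036203]]
key [ 590.57122585 -303.31833422] [[245.44903043 277.94455459]]
key [ 616.3021619  -299.58752605] [[250.68503359 312.96874951]]
```

View pics/c3.png

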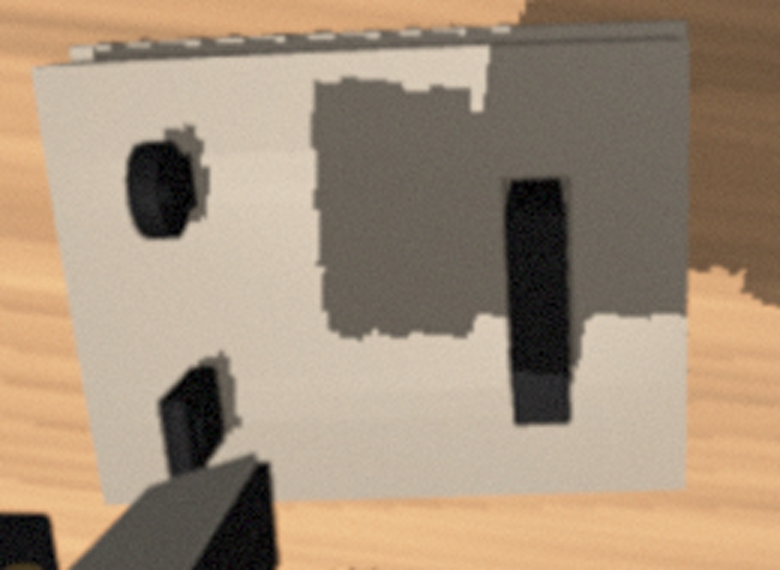

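The model projection matches the module to within about 1 px: centre ≈ (554,-202.5), yaw ≈ 8.4°. I'm descending and gripping.

```bash
python3 -m pendant '[[[0.0015,0,0.035],[0,0,-0.03],0.06],[[0.0015,0,0.07],[0,0,-0.03],0.06],[[0.0015,0,0.1],[0,0,-0.03],0.06],[[0.0015,0,0.125],[0,0,-0.03],0.06],[[0.0015,0,0.14],[0,0,-0.03],0.05],[[0.0015,0,0.14],[0,0,-0.03],0.05]]'
python3 -m pendant '[[[0,0,0],[0,0,0],0.0],[[0,0,0],[0,0,0],0.0],[[0,0,0],[0,0,0],0.0],[[0,0,0],[0,0,0],0.0],[[0,0,0],[0,0,0],0.0],[[0,0,0],[0,0,0],0.0],[[0,0,0],[0,0,0],0.0],[[0,0,0],[0,0,0],0.0]]'
```

```text
time: 2.03
tool_pos: [554.0, -202.0, 222.0]
tcp_rot: [3.14, -0.003, -2.996]
contact_force: [-0.0, 0.1, -0.9]
grip_width: 54.6
time: 2.7
tool_pos: [554.6, -202.2, 225.2]
tcp_rot: [-3.141, 0.001, -2.994]
contact_force: [-0.5, 0.7, 4.2]
grip_width: 15.6
```

Gripped at 15.6 mm. Next I lift and carry the module above the slot.

```bash
python3 -m pendant '[[[0,0,-0.015],[0,0,0],0.0],[[0,0,-0.045],[0,0,0],0.0],[[0,0,-0.08],[0,0,0],0.0],[[0,0,-0.11],[0,0,0],0.0],[[-0.004,0.035,-0.11],[0,0,0],0.0],[[-0.008,0.075,-0.11],[0,0,0],0.0],[[-0.013,0.115,-0.11],[0,0,0],0.0],[[-0.017,0.155,-0.11],[0,0,0],0.0],[[-0.022,0.195,-0.11],[0,0,0],0.0],[[-0.026,0.235,-0.11],[0,0,0],0.0]]'
python3 -m pendant '[[[-0.002,0.02,0],[0,0,0],0.0],[[-0.003,0.03,0],[0,0,0],0.0],[[-0.003,0.03,0],[0,0,0],0.0],[[-0.003,0.03,0],[0,0,0],0.0]]'
python3 - <<'E'
from h import *
c=snap('wrist','w2');o=get_obs();print(o['tool_pos'],o['tcp_rot'],o['time'],o['grip_width'],o['contact_force'])
im=c['color'][:,:,::-1][0:400,120:520];cv2.imwrite('pics/w2b.png',cv2.resize(im,(600,600),interpolation=cv2.INTER_CUBIC))
E
```

```text
time: 3.53
tool_pos: [545.1, 35.9, 334.7]
tcp_rot: [3.142, 0.0, -2.994]
contact_force: [0.4, 0.1, -0.8]
grip_width: 15.7
time: 3.87
tool_pos: [544.2, 63.8, 334.6]
tcp_rot: [-3.141, -0.0, -2.993]
contact_force: [0.3, -0.0, -0.9]
grip_width: 15.3
[544.34735994  63.08129067 334.62781601] [-3.14098047e+00 -5.26044664e-05 -2.99436001e+00] 3.9167 15.749568940940005 [ 0.46864483 -0.69966232 -0.8873685 ]
```

View pics/w2b.png

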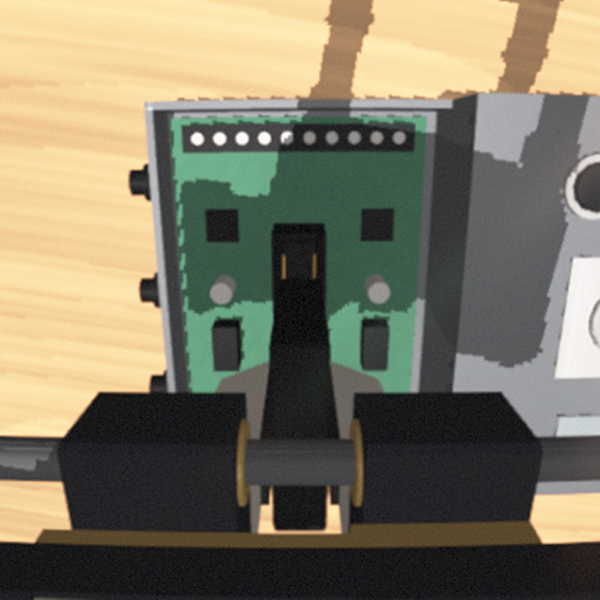

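Laterally the module at x≈300 lines up with the cage, whose rim spans 273–326 at y≈228. The alignment along the slot's length still needs a check, so I'll enlarge the slot in wrist0 and w2.

Run:
```python
from h import *
a=cv2.imread('pics/wrist0.png')[85:145,290:390]; b=cv2.imread('pics/w2.png')[140:215,270:370]
f=lambda m:cv2.resize(cv2.convertScaleAbs(m,alpha=2.2,beta=20),None,fx=4,fy=4,interpolation=cv2.INTER_CUBIC)
A=f(a);B=f(b);H=300
pad=lambda m:np.vstack([m,np.zeros((H-m.shape[0],m.shape[1],3),np.uint8)])
cv2.imwrite('pics/c4.png',np.hstack([pad(A),pad(B)]))
```

```text
(no output)
```

View pics/c4.png

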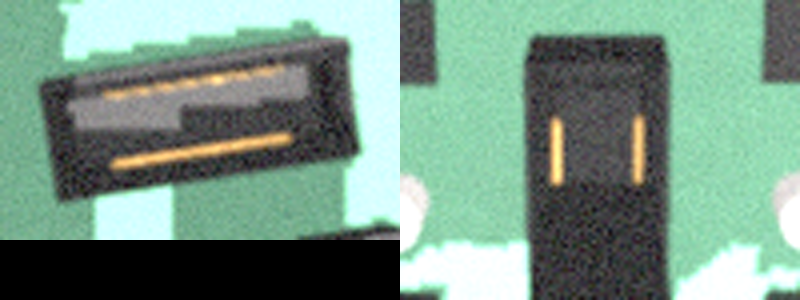

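Run:
```python
from h import *
w=load('wrist0');c=load('w2')
q=lambda x,y,z:at(w,(290+x/4,85+y/4),z)[:2].round(1)
P=np.array([q(*p,62) for p in [(45,85),(335,50),(357,152),(62,200)]]);print(P.tolist(),P.mean(0))
for z in (36,40,44):print('contacts',z,[q(*p,z).tolist() for p in [(105,95),(285,68),(112,164),(292,137)]],np.mean([q(*p,z) for p in [(105,95),(285,68),(112,164),(292,137)]],0))
q2=lambda x,y,z:at(c,(270+(x-400)/4,140+y/4),z)[:2].round(1)
print('w2 near outer rim corners',q2(527,62,62),q2(668,62,62))
for z in (36,40,44):print(q2(557,117,z),q2(638,117,z))
print('w2 module-axis check')
a=np.radians(8.4);R=np.array([[np.cos(a),-np.sin(a)],[np.sin(a),np.cos(a)]])
# predicted module bottom near corner in image with current pose
o=get_obs();t=np.array(o['tool_pos'][:2])
for l in [(-30,8),(-30,-8)]:
  p=proj(c,[*(t+R@l),120])[0];print((p[0]-270)*4+400,(p[1]-140)*4)
```

```text
[[509.0, 70.0], [574.3, 77.8], [580.3, 55.1], [512.6, 44.1]] [544.05  61.75]
contacts 36 [[522.3, 66.7], [566.2, 73.2], [524.0, 50.0], [568.4, 56.7]] [545.225  61.65 ]
contacts 40 [[522.3, 66.9], [565.7, 73.3], [524.0, 50.4], [567.9, 56.9]] [544.975  61.875]
contacts 44 [[522.4, 67.0], [565.3, 73.4], [524.0, 50.7], [567.5, 57.2]] [544.8    62.075]
w2 near outer rim corners [510.   44.5] [506.2  70.1]
[525.1  51.4] [522.6  67.8]
[524.2  51.4] [521.8  67.6]
[523.3  51.4] [520.9  67.4]
w2 module-axis check
654.8352232423028 176.59923984465217
544.5931763257029 176.4177168517706
```

The slot centre is about (544.7,62.3), so I'm about 1 mm off in y. Descending to just inside the rim.

```bash
python3 -m pendant '[[[0,-0.001,0.025],[0,0,0],0.0],[[0,-0.001,0.045],[0,0,0],0.0],[[0,-0.001,0.053],[0,0,0],0.0],[[0,-0.001,0.057],[0,0,0],0.0],[[0,-0.001,0.061],[0,0,0],0.0],[[0,-0.001,0.064],[0,0,0],0.0],[[0,-0.001,0.067],[0,0,0],0.0],[[0,-0.001,0.07],[0,0,0],0.0],[[0,-0.001,0.07],[0,0,0],0.0]]'
```

```text
time: 4.67
tool_pos: [544.3, 63.2, 264.6]
tcp_rot: [-3.142, 0.0, -2.994]
contact_force: [-1.1, -1.3, -1.0]
grip_width: 15.9
```

It's inside with almost no force, so I push home.

```bash
python3 -m pendant '[[[0,0,0.003],[0,0,0],0.0],[[0,0,0.006],[0,0,0],0.0],[[0,0,0.009],[0,0,0],0.0],[[0,0,0.012],[0,0,0],0.0],[[0,0,0.014],[0,0,0],0.0],[[0,0,0.016],[0,0,0],0.0],[[0,0,0.018],[0,0,0],0.0],[[0,0,0.018],[0,0,0],0.0],[[0,0,0.018],[0,0,0],0.0]]'
```

```text
time: 5.42
tool_pos: [544.5, 63.3, 248.6]
tcp_rot: [-3.141, 0.002, -2.993]
contact_force: [-4.2, -0.2, 15.5]
grip_width: 15.9
```

```bash
python3 -m pendant '[[[0,0,0.002],[0,0,0],0.0],[[0,0,0.004],[0,0,0],0.0],[[0,0,0.004],[0,0,0],0.0],[[0,0,0.004],[0,0,0],0.0]]'
```

```text
time: 5.75
tool_pos: [544.9, 63.4, 247.0]
tcp_rot: [-3.141, 0.006, -2.993]
contact_force: [-8.4, 0.0, 32.9]
grip_width: 15.7
```

33 N against a solid stop at the expected height. Now I release, lift and check.

```bash
python3 -m pendant '[[[0,0,-0.004],[0,0,0],0.0],[[0,0,-0.004],[0,0,0],0.05],[[0,0,-0.004],[0,0,0],0.05],[[0,0,-0.004],[0,0,0],0.05],[[0,0,-0.03],[0,0,0],0.05],[[0,0,-0.07],[0,0,0],0.05],[[0,0,-0.105],[0,0,0],0.05],[[0,0,-0.115],[0,0,0],0.05],[[0,0,-0.115],[0,0,0],0.05]]'
python3 - <<'E'
from h import *
c=snap('wrist','w3');s=snap('scene','s3');d=snap('side','d3')
o=get_obs();print(o['tool_pos'],o['tcp_rot'],o['time'],o['contact_force'])
a=np.radians(8.4);R=np.array([[np.cos(a),-np.sin(a)],[np.sin(a),np.cos(a)]])
im=[]
for cam,(x0,x1,y0,y1) in [(c,(220,420,100,260)),(d,(220,320,150,230)),(s,(300,400,140,220))]:
    m=cam['color'][:,:,::-1].copy();k=400/(x1-x0);v=cv2.resize(m[y0:y1,x0:x1],(400,320),interpolation=cv2.INTER_CUBIC);v=cv2.convertScaleAbs(v,alpha=1.8,beta=15)
    p=proj(cam,[[*(np.array([544.7,62.3])+R@l),106] for l in [(-30,-8),(30,-8),(30,8),(-30,8)]])
    for q in p: cv2.circle(v,(int((q[0]-x0)*k),int((q[1]-y0)*k)),3,(0,0,255),1)
    im.append(v)
cv2.imwrite('pics/c5.png',np.vstack([np.hstack(im[:2]),np.hstack([im[2],0*im[2]])])[:600])
E
```

```text
time: 6.5
tool_pos: [544.9, 63.2, 360.3]
tcp_rot: [-3.141, 0.006, -2.994]
contact_force: [-0.2, 0.2, -0.1]
grip_width: 50.0
[543.83895717  63.22446686 355.68445223] [ 3.14099022 -0.00344053 -2.99368388] 6.65 [-0.79787974  0.45878241  0.0546218 ]
```

View pics/c5.png

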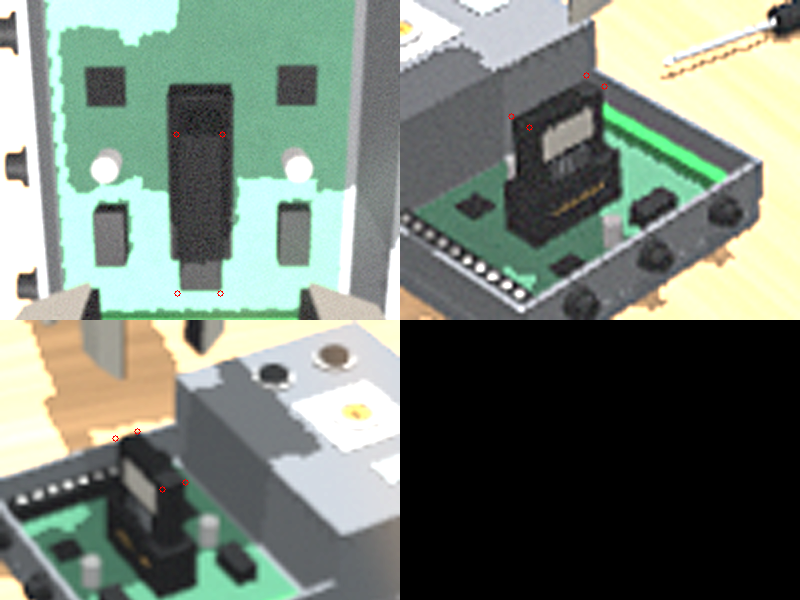

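The c5 views show the module upright in the cage. Its top edges sit on or slightly below the predicted home marks, within the calibration tolerance, so it is home. Next is the rectangular key, expected at (604.8,-301.1).

```bash
python3 -m pendant '[[[0,-0.03,0],[0,0,0],0.05],[[-0.001,-0.07,0],[0,0,0],0.05],[[-0.001,-0.11,0],[0,0,0],0.05],[[-0.002,-0.15,0],[0,0,0],0.05],[[-0.003,-0.19,0],[0,0,0],0.05],[[-0.004,-0.23,0],[0,0,0],0.05],[[-0.005,-0.27,0],[0,0,0],0.05],[[-0.006,-0.31,0],[0,0,0],0.05],[[-0.006,-0.35,0],[0,0,0],0.05],[[-0.006,-0.369,0],[0,0,0],0.05]]'
python3 -m pendant '[[[0,0,0],[0,0,0],0.05],[[0,0,0],[0,0,0],0.05],[[0,0,0],[0,0,0],0.05]]'
python3 - <<'E'
from h import *
c=snap('wrist','w4')
o=get_obs();print(o['tool_pos'],o['tcp_rot'],o['time'])
a=np.radians(8.4);R=np.array([[np.cos(a),-np.sin(a)],[np.sin(a),np.cos(a)]])
m=c['color'][:,:,::-1].copy()
x0,y0=200,100
v=cv2.resize(cv2.convertScaleAbs(m[y0:y0+200,x0:x0+240],alpha=1.3,beta=10),None,fx=3,fy=3,interpolation=cv2.INTER_CUBIC)
k=np.array([604.8,-301.1])
for l in [(-13,-4.5),(13,-4.5),(13,4.5),(-13,4.5)]:
    q=proj(c,[*(k+R@l),74])[0];print((q-[x0,y0])*3);cv2.circle(v,tuple(int(t) for t in (q-[x0,y0])*3),3,(0,0,255),1)
cv2.imwrite('pics/c6.png',v)
E
```

```text
time: 7.48
tool_pos: [604.1, -305.5, 354.1]
tcp_rot: [3.14, -0.004, -2.997]
contact_force: [0.1, 0.3, -0.0]
grip_width: 49.6
time: 7.73
tool_pos: [604.5, -300.0, 355.7]
tcp_rot: [3.139, -0.003, -2.993]
contact_force: [0.0, -1.1, -0.3]
grip_width: 49.7
[ 604.66053854 -299.51333824  356.40437247] [ 3.13947053e+00 -1.73322309e-03 -2.99248238e+00] 7.7833
[336.92576502 253.81271745]
[337.42834093 347.86064072]
[371.01381044 347.86628697]
[371.47153528 253.82434886]
```

View pics/c6.png

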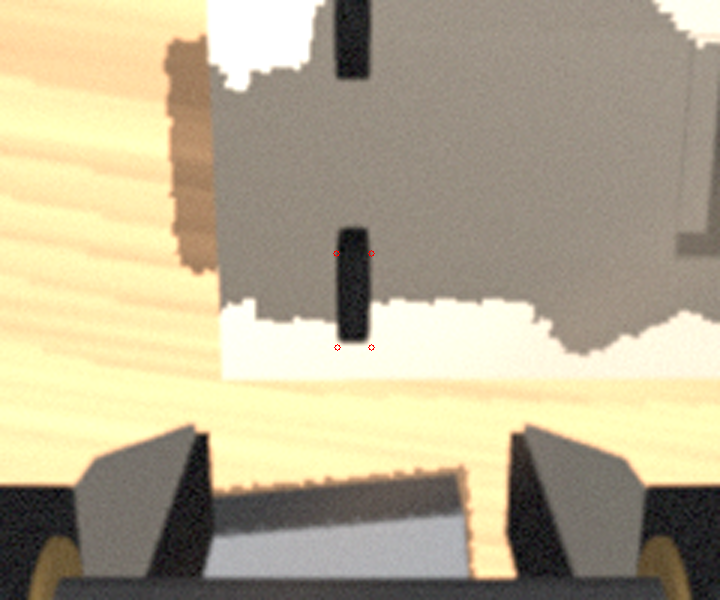

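In c6 the bow spans (338–369, 228–343). Its far edge is about 1.4 mm nearer the robot than the predicted mark, so the key is at ≈ (603.4,-301.1). Correcting and descending.

```bash
python3 -m pendant '[[[0.001,-0.001,0.035],[0,0,0],0.05],[[0.001,-0.001,0.07],[0,0,0],0.05],[[0.001,-0.001,0.1],[0,0,0],0.05],[[0.001,-0.001,0.115],[0,0,0],0.05],[[0.001,-0.001,0.125],[0,0,0],0.05],[[0.001,-0.001,0.125],[0,0,0],0.05],[[0.001,-0.001,0.125],[0,0,0],0.05],[[0.001,-0.001,0.125],[0,0,0],0.05]]'
```

```text
time: 8.45
tool_pos: [604.4, -301.8, 234.6]
tcp_rot: [-3.14, 0.002, -2.993]
contact_force: [0.5, -0.0, 1.9]
grip_width: 50.1
```

```bash
python3 -m pendant '[[[0.001,0.0005,0.006],[0,0,0],0.05],[[0.001,0.0005,0.011],[0,0,0],0.05],[[0.001,0.0005,0.011],[0,0,0],0.0],[[0.001,0.0005,0.011],[0,0,0],0.0],[[0.001,0.0005,0.011],[0,0,0],0.0],[[0.001,0.0005,0.011],[0,0,0],0.0],[[0.001,0.0005,0.011],[0,0,0],0.0],[[0.001,0.0005,0.011],[0,0,0],0.0]]'
```

```text
time: 9.12
tool_pos: [602.8, -301.7, 221.9]
tcp_rot: [-3.141, 0.0, -2.994]
contact_force: [-0.7, -0.3, 0.8]
grip_width: 14.5
```

```bash
python3 -m pendant '[[[0,0,0],[0,0,0],0.0],[[0,0,0],[0,0,0],0.0],[[0,0,0],[0,0,0],0.0],[[0,0,0],[0,0,0],0.0],[[0,0,0],[0,0,0],0.0]]'
```

```text
time: 9.53
tool_pos: [602.7, -301.7, 221.8]
tcp_rot: [-3.141, 0.0, -2.994]
contact_force: [0.1, 0.5, 1.6]
grip_width: 8.9
```

The key is held at 8.9 mm. I lift it and carry it over to the lock.

```bash
python3 -m pendant '[[[0,0,-0.02],[0,0,0],0.0],[[0,0,-0.055],[0,0,0],0.0],[[0,0,-0.095],[0,0,0],0.0],[[0,0,-0.135],[0,0,0],0.0],[[0,0.035,-0.135],[0,0,0],0.0],[[0.001,0.075,-0.135],[0,0,0],0.0],[[0.001,0.115,-0.135],[0,0,0],0.0],[[0.001,0.155,-0.135],[0,0,0],0.0],[[0.002,0.195,-0.135],[0,0,0],0.0],[[0.002,0.235,-0.135],[0,0,0],0.0]]'
python3 -m pendant '[[[0,0.04,0],[0,0,0],0.0],[[0.001,0.08,0],[0,0,0],0.0],[[0.001,0.12,0],[0,0,0],0.0],[[0.001,0.16,0],[0,0,0],0.0],[[0.001,0.2,0],[0,0,0],0.0],[[0.002,0.24,0],[0,0,0],0.0],[[0.002,0.27,0],[0,0,0],0.0],[[0.002,0.288,0],[0,0,0],0.0],[[0.002,0.288,0],[0,0,0],0.0],[[0.002,0.288,0],[0,0,0],0.0]]'
python3 -m pendant '[[[0,0,0],[0,0,0],0.0],[[0,0,0],[0,0,0],0.0],[[0,0,0],[0,0,0],0.0],[[0,0,0],[0,0,0],0.0]]'
python3 - <<'E'
from h import *
c=snap('wrist','w5');snap('scene','s5');snap('side','d5')
o=get_obs();print(o['tool_pos'],o['tcp_rot'],o['time'],o['grip_width'],o['joint_positions'])
p=proj(c,[522.2,215.6,92])[0];t=proj(c,[*o['tool_pos'][:2],o['tool_pos'][2]-210])[0];print(p,t)
x0,y0=int(p[0])-60,int(p[1])-35
v=cv2.resize(c['color'][:,:,::-1][y0:y0+100,x0:x0+120],None,fx=6,fy=6,interpolation=cv2.INTER_CUBIC)
for q,col in ((p,(0,0,255)),(t,(255,0,0))): cv2.circle(v,tuple(int(z) for z in (q-[x0,y0])*6),4,col,1)
cv2.imwrite('pics/c7.png',v);print(x0,y0)
E
```

```text
time: 10.37
tool_pos: [565.3, -67.8, 356.8]
tcp_rot: [3.142, 0.0, -2.994]
contact_force: [0.9, 0.7, -0.9]
grip_width: 8.7
time: 11.2
tool_pos: [521.3, 215.8, 356.6]
tcp_rot: [-3.141, -0.0, -2.991]
contact_force: [-0.6, -0.2, -0.8]
grip_width: 8.9
time: 11.53
tool_pos: [522.0, 214.0, 356.8]
tcp_rot: [-3.141, 0.0, -2.995]
contact_force: [-0.1, -0.7, -0.2]
grip_width: 8.8
[521.82979802 214.52561572 356.75830497] [-3.14155825e+00  7.59514440e-05 -2.99457297e+00] 11.6833 8.905058132023136 [ 2.54222457e-01  4.54165900e-01  1.48758999e+00 -4.54192642e-05
  1.19976493e+00 -1.46357708e+00]
[322.61466327 206.69601246] [321.65233312 234.82301795]
262 171
```

View pics/c7.png

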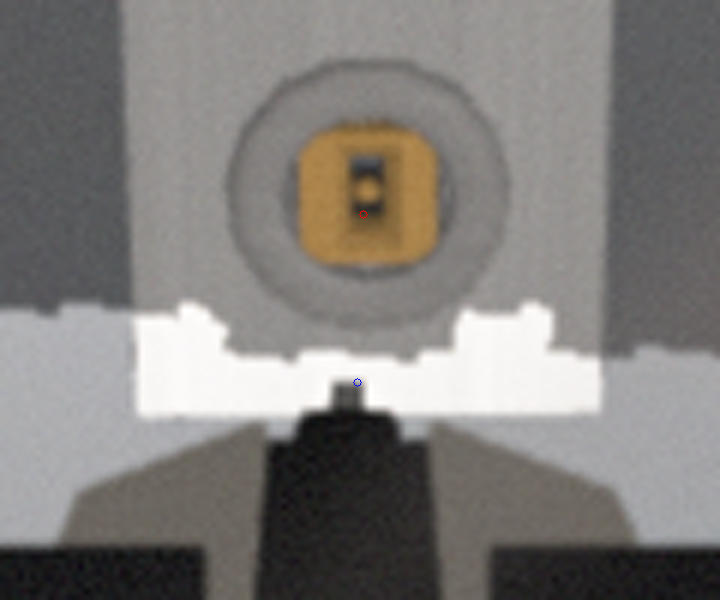

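c7 shows the bezel circle centred at (368.5,194) with the keyway on it. The blade tip is at x 331–363 with its top edge at y≈383, and the bow's lower near edge is at y≈412, centred on 347. Working out the relative offset.

Run:
```python
from h import *
c=load('w5');f=lambda x,y,z:at(c,(262+x/6,171+y/6),z)[:2]
L=f(368.5,194,92);print('lock',L,'edges',[f(*p,92).round(1) for p in [(227,194),(510,194),(368,60),(368,328)]])
T=f(347,383,147);B=f(347.5,413,177)
ex=np.array([np.cos(.147),np.sin(.147)]);ey=np.array([-ex[1],ex[0]])
tool=np.array([521.9,214.2])
print('tip near edge',T,'bow near edge',B)
for n,K in (('tip',T+2*ex),('bow',B+13*ex)):
    print(n,K,'rel tool in ctrl axes',(K-tool)@ex,(K-tool)@ey,'lock-key: tool x',-(L-K)@ex,'tool y',(L-K)@ey)
```

```text
lock [519.51015744 215.80048555] edges [array([522.1, 198.5]), array([517. , 233.1]), array([502.6, 213.2]), array([537.1, 218.4])]
tip near edge [521.89211588 213.44268346] bow near edge [511.99327979 212.02045858]
tip [523.87054576 213.73562576] rel tool in ctrl axes 1.8812758809649905 -0.7479940415904847 lock-key: tool x 4.010918886990158 tool y 2.6812612512627743
bow [524.85307404 213.92458354] rel tool in ctrl axes 2.880884400309711 -0.7049862284819264 lock-key: tool x 5.010527406334878 tool y 2.6382534381542158
```

Relative to the lock, the key needs about +4.3 mm in tool x and +2.6 mm in tool y. I'm moving there and approaching the mouth.

```bash
python3 -m pendant '[[[0.0043,0.0026,0.01],[0,0,0],0.0],[[0.0043,0.0026,0.03],[0,0,0],0.0],[[0.0043,0.0026,0.042],[0,0,0],0.0],[[0.0043,0.0026,0.049],[0,0,0],0.0],[[0.0043,0.0026,0.049],[0,0,0],0.0],[[0.0043,0.0026,0.049],[0,0,0],0.0]]'
python3 -m pendant '[[[0,0,0.002],[0,0,0],0.0],[[0,0,0.004],[0,0,0],0.0],[[0,0,0.006],[0,0,0],0.0],[[0,0,0.008],[0,0,0],0.0],[[0,0,0.009],[0,0,0],0.0],[[0,0,0.009],[0,0,0],0.0]]'
```

```text
time: 12.18
tool_pos: [517.2, 217.0, 307.9]
tcp_rot: [-3.142, 0.0, -2.994]
contact_force: [0.4, -0.8, -0.6]
grip_width: 8.7
time: 12.68
tool_pos: [517.0, 217.0, 298.6]
tcp_rot: [-3.142, -0.0, -2.994]
contact_force: [0.1, 0.3, 0.4]
grip_width: 9.0
```

```bash
python3 -m pendant '[[[0,0,0.002],[0,0,0],0.0],[[0,0,0.004],[0,0,0],0.0],[[0,0,0.006],[0,0,0],0.0],[[0,0,0.008],[0,0,0],0.0],[[0,0,0.01],[0,0,0],0.0],[[0,0,0.01],[0,0,0],0.0]]'
```

```text
time: 13.18
tool_pos: [517.6, 216.7, 288.7]
tcp_rot: [-3.141, 0.002, -2.994]
contact_force: [4.0, -3.8, 0.9]
grip_width: 8.8
```

Inside, with about 4 N of side force. I'll ease 0.4 mm that way and push straight at the pins.

```bash
python3 -m pendant '[[[-0.0003,-0.0004,0.001],[0,0,0],0.0],[[-0.0003,-0.0004,0.003],[0,0,0],0.0],[[-0.0003,-0.0004,0.005],[0,0,0],0.0],[[-0.0003,-0.0004,0.007],[0,0,0],0.0],[[-0.0003,-0.0004,0.009],[0,0,0],0.0],[[-0.0003,-0.0004,0.01],[0,0,0],0.0],[[-0.0003,-0.0004,0.01],[0,0,0],0.0]]'
```

```text
time: 13.77
tool_pos: [517.7, 216.6, 279.1]
tcp_rot: [-3.141, 0.002, -2.994]
contact_force: [3.3, -2.9, 5.0]
grip_width: 8.7
```

```bash
python3 -m pendant '[[[-0.0003,-0.0003,0.002],[0,0,0],0.0],[[-0.0003,-0.0003,0.004],[0,0,0],0.0],[[-0.0003,-0.0003,0.006],[0,0,0],0.0],[[-0.0003,-0.0003,0.007],[0,0,0],0.0],[[-0.0003,-0.0003,0.008],[0,0,0],0.0],[[-0.0003,-0.0003,0.008],[0,0,0],0.0]]'
```

```text
time: 14.27
tool_pos: [518.0, 216.5, 272.4]
tcp_rot: [3.141, 0.003, -2.994]
contact_force: [2.1, -2.0, 8.2]
grip_width: 8.6
```

```bash
python3 -m pendant '[[[-0.0002,-0.0002,0.001],[0,0,0],0.0],[[-0.0002,-0.0002,0.002],[0,0,0],0.0],[[-0.0002,-0.0002,0.002],[0,0,0],0.0],[[-0.0002,-0.0002,0.002],[0,0,0],0.0]]'
python3 - <<'E'
from h import *
o=get_obs();print(o['tool_pos'],o['contact_force'],o['moment'])
c=snap('side','d6');s=snap('scene','s6')
E
```

```text
time: 14.6
tool_pos: [518.0, 216.5, 271.5]
tcp_rot: [3.141, 0.003, -2.994]
contact_force: [-2.4, -3.7, 22.3]
grip_width: 8.8
[518.04367038 216.48492621 271.52974667] [-2.43278163 -3.73110772 22.26763718] [-0.51893006  0.51050398 -0.06379437]
```

Firm stop at the expected depth (22 N). I'll start the clockwise turn (+ about tool z) in checked steps.

```bash
python3 -m pendant '[[[0,0,0],[0,0,0.08],0.0],[[0,0.0002,0],[0,0,0.16],0.0],[[0,0.0003,0],[0,0,0.24],0.0],[[0,0.0004,0],[0,0,0.32],0.0],[[-0.0001,0.0005,0],[0,0,0.4],0.0],[[-0.0001,0.0005,0],[0,0,0.4],0.0]]'
python3 -c "
from h import *
o=get_obs();print(o['contact_force'],o['moment'],o['tcp_rot'])"
```

```text
time: 15.2
tool_pos: [518.2, 216.8, 271.5]
tcp_rot: [3.14, 0.003, 2.885]
contact_force: [-1.8, -5.4, 22.8]
grip_width: 9.0
[-1.84091167 -5.40820898 22.79720982] [-0.80507561  0.36326051  0.01405161] [3.14024278e+00 2.94897226e-03 2.88546429e+00]
```

```bash
python3 -m pendant '[[[0,-0.0003,0],[0,0,0.08],0.0],[[0,-0.0003,0],[0,0,0.16],0.0],[[0,-0.0003,0],[0,0,0.24],0.0],[[0,-0.0003,0],[0,0,0.32],0.0],[[0,-0.0003,0],[0,0,0.4],0.0],[[0,-0.0003,0],[0,0,0.48],0.0],[[0,-0.0003,0],[0,0,0.48],0.0]]'
python3 -c "
from h import *
o=get_obs();print(o['contact_force'],o['moment'],o['tcp_rot'])
for n in ('side','scene'): snap(n,n+'7')"
```

```text
time: 15.78
tool_pos: [518.2, 216.7, 271.4]
tcp_rot: [3.138, 0.002, 2.405]
contact_force: [-1.9, -3.4, 20.7]
grip_width: 8.8
[-1.92720401 -3.44615421 20.69766043] [-0.68758491  0.2198715   0.09022183] [3.13849725e+00 1.89307875e-03 2.40543272e+00]
```

The grip width stays at 8.8 mm and the torque stays small, so the key and plug are turning with the hand. Continuing to about 1.7 rad.

```bash
python3 -m pendant '[[[0,-0.0002,0],[0,0,0.08],0.0],[[0,-0.0003,0],[0,0,0.16],0.0],[[0,-0.0003,0],[0,0,0.24],0.0],[[0,-0.0003,0],[0,0,0.32],0.0],[[0,-0.0003,0],[0,0,0.4],0.0],[[0,-0.0003,0],[0,0,0.48],0.0],[[0,-0.0003,0],[0,0,0.48],0.0]]'
python3 -c "
from h import *
o=get_obs();print(o['contact_force'],o['moment'],o['tcp_rot'])"
```

```text
time: 16.47
tool_pos: [518.2, 216.7, 271.5]
tcp_rot: [3.137, 0.0, 1.925]
contact_force: [-0.1, -2.1, 19.9]
grip_width: 8.9
[-0.13321561 -2.08383833 19.93607292] [-0.44834537  0.07132749  0.08042969] [3.13665741e+00 2.20001804e-05 1.92546919e+00]
```

```bash
python3 -m pendant '[[[0,0,0],[0,0,0.08],0.0],[[0,0,0],[0,0,0.16],0.0],[[0,0,0],[0,0,0.24],0.0],[[0,0,0],[0,0,0.32],0.0],[[0,0,0],[0,0,0.32],0.0],[[0,0,0],[0,0,0.32],0.0],[[0,0,0],[0,0,0.32],0.0],[[0,0,0],[0,0,0.32],0.0]]'
python3 - <<'E'
from h import *
o=get_obs();print(o['tool_pos'],o['contact_force'],o['moment'],o['tcp_rot'],o['joint_positions'][5],o['grip_width'])
c=snap('side','d8')
# module dark check: compare patches of the module region before/after key work (side + scene)
s=snap('scene','s8')
for a,b,(x0,x1,y0,y1) in [('d3',c,(244,280,165,215)),('s3',s,(325,350,168,215))]:
    A=load(a)['color'][y0:y1,x0:x1].astype(int);B=b['color'][y0:y1,x0:x1].astype(int);print(np.abs(A-B).mean(),(np.abs(A-B).max(2)>40).mean())
# round key in place
A=load('side0')['color'][270:300,350:376].astype(int);B=c['color'][270:300,350:376].astype(int);print(np.abs(A-B).mean())
E
```

```text
time: 17.13
tool_pos: [518.3, 216.8, 271.5]
tcp_rot: [3.136, -0.002, 1.61]
contact_force: [0.7, -1.8, 19.2]
grip_width: 9.0
[518.31535768 216.78437059 271.53926527] [ 0.67457367 -1.78995511 19.20456674] [-0.3443684   0.0444696   0.06717518] [ 3.13645079e+00 -1.80526635e-03  1.60967885e+00] 0.22027918851450393 8.979597729237211
8.580555555555556 0.11166666666666666
7.990354609929078 0.0851063829787234
1.6611111111111112
```

Hand turn is 1.68 rad, the key is gripped at 9.0 mm and pressed down at about 19 N. Handing in.

```bash
python3 -c "
from plant import close_job,get_obs
print(close_job());o=get_obs();print(o['time'],o['tool_pos'],o['grip_width'],o['contact_force'])"
```

```text
the job is handed in; nothing more can be done
None
the job is handed in; nothing more can be done
```

I finished the job and handed it in at about 17 s of the 61 s. `close_job` gave no verdict, so these are my own checks.

- **Module:** I moved it from the tray into its slot and pushed to a firm stop at 33 N, at the height expected for fully home. Three camera views showed it upright, with its top at or slightly below the predicted home marks, within the calibration tolerance.
- **Key:** The rectangular-bowed key went past the pins to a solid stop at 22 N. The tool height was 271.5 mm, against about 272 mm expected for fully home.
- **Turn and hold:** I turned the hand 1.68 rad clockwise. With the stated 0.1 to 0.25 rad of play, the switch should be at 1.43 rad or more. The grip stayed at 9.0 mm on the bow with about 19 N of downward push and less than 2 N of side force.

**What I could not confirm:**
- I could not read the switch angle directly. I inferred it from the grip width staying constant and the torque staying small.
- The last image comparison around the module showed some changed pixels (9–11%). I put that down to shadows and the arm, and had no picture views left to check.
- The image patch around the round key was practically unchanged. The screwdriver and jar were never approached, and I did not check them at the end.

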